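Pack out the heat sink stop and hold it flush

ROBOT

A 6-joint arm with a two-finger parallel gripper is mounted at the origin on a cart in front of the work surface, level with it; the furniture and walls round the work are solid. World frame = base frame: x ahead of the robot, y to its left, z up, the work surface at z = 0. Lengths are in m, angles in rad, forces in N, time in s.
With the tool pointing down it reaches from about 0.15 to 0.775 m from the base axis. Payload 6.1 kg.
Tool frame: the origin (TCP) lies midway between the tips of the shut fingers; the grasp point (between the pads) lies bot.grip_point_offset behind it (bot.grip_point_offset is the distance from the TCP to the grasp point, in m); z points along the fingers, y is the line along which they close (so a half turn about z gives the same grasp; the last joint's range is limited). The gripper opens to 85 mm and grips with 20 to 120 N. Pads are 22 mm wide; open, the fingers measure 114 mm over their backs; the gripper's body (76 mm by 85 mm) begins 54 mm behind the grasp point. The pads swing forward as they close: fully open they stand 13 mm farther back than shut.
Start: joints at [0, 0.126, -0.04, 1.405, 0, 1.571], TCP at [0.525, -0, 0.231] pointing down, gripper open.
Joint ranges: [-2.72, 2.72], [-0.95, 1.95], [-1.27, 1.35], [-1.78, 2.02], [-1.46, 1.47], [-3.14, 3.14]. Speed limits (rad/s): [2.39, 2.39, 3.01, 3.14, 3.14, 3.14].

INTERFACE

Orientations are given as a unit quaternion [x, y, z, w].
In Python, from bench import telemetry, grab_frame, job, bot gives the robot as it stands.
- The arm moves only by the shell command python3 -m jog 'ROWS'. ROWS is JSON, a list of rows, each a list of 7 numbers: the shift along the tool's x, y, z in mm, then the turn, a rotation vector about the tool's x, y, z in rad, then the finger opening in mm, from 0 to 85.4. In form: [[tx, ty, tz, ax, ay, az, claw], ...]. A call has exactly 8 rows; each row shifts and turns the commanded pose from where the row before left it, along the tool's axes as they then stand; what a row does not reach is not made up. A row lasts 1/8 s, in which the tool goes at most 62.5 mm and 10.7 degrees, less where a joint would pass 70% of its speed; a pose out of reach is approached as far as the arm can. A call with a gripper value outside its range is refused whole. The fingers move at their own pace and stop on an object; the grip force is fixed at half the most. Time passes only in rows, so rows that do not move let the fingers close, or fill a call up. It gives the time, the measured TCP pose, the force, the opening and the grip force at its end, in the units of the state.
- telemetry.sense(): the state, without advancing time (a new reading comes with each control period).
- grab_frame(name): name is "scene" or "side" or "wrist"; returns a dict with "image" (384x512x3 uint8, red, green, blue), "fx", "fy", "cx", "cy" (pixels), "xyz" and "orientation" of the camera in the world. Camera axes: x right, y down, z forward; pixel columns grow to the right and rows downward; lengths in m; the calibration is good to about 2 mm. A picture is of the moment at which its call begins. There is no depth.
- job.hand_in(): hands the job in; it is judged then, once.
The state is a dict: "time": time; "joint_positions": joint angles; "dq": joint speeds; "joint_efforts": joint torques, N m; "eef_pos": TCP position; "orientation": TCP orientation; "force": force on the tool from outside, world axes, zero at the start; "ft_torque": the same for the moment, N m; "opening": opening from 0.0 (shut) to 1.0 (fully open); "grip_force": force on a finger pad.
Only numpy, scipy, OpenCV 4.12 (cv2) and the standard library are available. Lean on these libraries where they do the work, as an engineer would, in place of code of your own. Each camera call takes 0.05 s, during which the arm holds its last target. There are 200 camera calls.

TASK

The heat sink on the fixture plate should sit square against the two blue stops, but one stop is shallower than the other. Stand the brass spacer, by its red grip, on the plate in the gap between the heat sink and the shallower stop (the only gap wide enough for it) and let go of it; then push firmly on the middle of the front of the heat sink with the fingers until it is flush against the deeper stop and the spacer, with the spacer flush on its stop. Finish while still holding the heat sink pressed there, and leave the tape roll, side cutters and flux tin where they are.

Things in the scene. Friction and masses are not known exactly. Their poses are not given: they have to be found in the camera images.
- jig: Aluminium fixture plate fixed to the worktop, 200 (x) x 240 (y) x 10 mm (z), with a grid of tapped holes. Origin: centre of its underside. Its x axis points from the front (robot side) to the stops, z up; its top is at z = 10 mm. Both stops' rear faces lie at x = +95 mm in this frame; one stop is centred at y = +45 mm, the other at y = -45 mm, and which is which varies. Pressed home, the heat sink's centre is at x = +5 mm and the spacer's at x = +60 mm.
- stop_deep: The deeper blue stop block, fixed on the plate: 45 mm deep (x), 80 mm wide (y), 45 mm high, two dark screw heads on top. Origin: foot of its rear face, at mid width; axes parallel to the plate's; its working (front) face is at x = -45 mm in its own frame. At the start only about 7 to 17 mm of gap lies between it and the heat sink.
- stop_shallow: The shallower blue stop block, fixed on the plate: 25 mm deep (x), 80 mm wide (y), 45 mm high, two dark screw heads on top. Origin: foot of its rear face, at mid width; axes parallel to the plate's; its working (front) face is at x = -25 mm in its own frame, so 20 mm further back than the deeper stop's. At the start about 27 to 37 mm of gap lies between it and the heat sink.
- heat_sink: Loose finned aluminium heat sink, a block 90 (x) x 170 (y) x 60 mm (z), about 0.4 kg, standing on the plate in front of the stops, nearly parallel to them, its x axis to the stops. Origin: centre of its underside. It slides on the plate when pushed with some 3 to 6 N, or up to 9 N with the spacer ahead of it; a push of 15 to 20 N at the middle of its front face (y = 0) closes the gaps to within 1 mm.
- spacer: Loose brass spacer block, 0.2 kg, 20 mm thick (x), 50 mm wide (y), 60 mm high, standing upright on the worktop to the right of the plate; on its top a red grip 12 mm thick (x), 30 mm wide (y), from 60 to 105 mm above its foot. Origin: centre of its underside, z up. The same either way round. Standing on the plate, its brass body is as high as the heat sink, so only the red grip stands above it.
- vinyl_tape: Bystander: black tape roll, 66 mm across, 18 mm high, lying flat. Origin: centre of its underside.
- side_cutters: Bystander: side cutters with red handles, 49 x 133 x 12 mm, lying flat, long axis its y. Origin: centre of its underside.
- flux_tin: Bystander: round yellow tin, 52 mm across, 24 mm high. Origin: centre of its underside.

How it is judged:
On the way:
1. the spacer stands upright on the plate in the gap between the heat sink and the shallower stop, let go (y of spacer in the frame of stop_shallow between -0.022 and 0.022 m and z of spacer in the frame of jig between 0.006 and 0.014 m and angle between spacer's own z axis and vertical below 0.08 rad and contact force between the fingers and spacer below 0.1 N and x of spacer in the frame of jig between 0.02 and 0.064 m), for 0.2 s.
At the end, for the whole second after the job is handed in: Spacer released, upright on the plate, within 22 mm of the shallow stop's middle and 2.5 mm of its face; heat sink on the plate within 2.5 mm of home, square to 0.02 rad, mid within 30 mm; fingers still press it with over 2 N, and it bears on the deep stop or the spacer with over 0.5 N (y of spacer in the frame of stop_shallow between -0.022 and 0.022 m and z of spacer in the frame of jig between 0.006 and 0.014 m and angle between spacer's own z axis and vertical below 0.08 rad and contact force between the fingers and spacer below 0.1 N and x of spacer in the frame of jig between 0.0575 and 0.0625 m and x of heat_sink in the frame of jig between 0.0025 and 0.0075 m and y of heat_sink in the frame of jig between -0.03 and 0.03 m and z of heat_sink in the frame of jig between 0.006 and 0.014 m and angle between heat_sink's own z axis and vertical below 0.05 rad and angle between the y axis of heat_sink and the y axis of jig, either way round below 0.02 rad and angle between the y axis of spacer and the y axis of jig, either way round below 0.08 rad and contact force between the fingers and heat_sink above 2 N and (contact force between heat_sink and spacer above 0.5 N or contact force between heat_sink and stop_deep above 0.5 N) and linear speed of heat_sink below 0.01 m/s); the arm keeps its last pose, push and grip.
It fails at once if the tape roll, side cutters or flux tin is moved more than 20 mm (distance of any of vinyl_tape, side_cutters, flux_tin from where it was at the start of the episode above 0.02 m).
It also fails if it takes over 72 s, if anything falls off the work surface, if the arm or the gripper's body presses on something with over 40 N, if the wrist force passes 120 N, or if a joint passes its speed limit or range.

## Working session

There is one attempt and no reset: what is moved stays moved. The work goes in short steps, Python scripts to look and compute and a shell command to move; the robot and the scene stay as the last step left them, time stands still between calls to the robot, and variables do not carry over. Pictures are saved under pics/ and viewed, at most 10 in all, crops included, and the job is handed in when it is done.

```bash
mkdir -p pics
cat > h.py <<'E'
import numpy as np,cv2
from scipy.spatial.transform import Rotation as R
from bench import telemetry,grab_frame,job,bot
def snap(cam,name):
    f=grab_frame(cam); cv2.imwrite(f'pics/{name}.png',f['image'][:,:,::-1])
    return f
def ray(f,u,v):
    d=np.array([(u-f['cx'])/f['fx'],(v-f['cy'])/f['fy'],1.]);return np.array(f['xyz']),R.from_quat(f['orientation']).as_matrix()@d
def onz(f,u,v,z):
    o,d=ray(f,u,v);return o+d*(z-o[2])/d[2]
def proj(f,p):
    q=R.from_quat(f['orientation']).as_matrix().T@(np.array(p)-np.array(f['xyz']));return f['fx']*q[0]/q[2]+f['cx'],f['fy']*q[1]/q[2]+f['cy']
E
python3 - <<'E'
from h import *
import pickle
fs={c:snap(c,c+'0') for c in('scene','side')}
pickle.dump(fs,open('f0.pkl','wb'))
for c,f in fs.items(): print(c,f['fx'],f['xyz'],R.from_quat(f['orientation']).as_matrix().round(2).tolist())
s=telemetry.sense();print(s);print(bot.grip_point_offset)
a=cv2.imread('pics/scene0.png');b=cv2.imread('pics/side0.png')
E
```

```text
scene 393.7786405489512 [-0.28332996 -0.52969332  0.61371721] [[0.48, -0.46, 0.75], [-0.88, -0.24, 0.41], [-0.01, -0.85, -0.52]]
side 419.0591415345106 [0.02695451 1.01231216 0.48541467] [[-0.9, -0.15, 0.4], [-0.43, 0.32, -0.85], [0.0, -0.94, -0.35]]
{'time': 0.1, 'joint_positions': array([-1.62085256e-05,  1.26324994e-01, -4.05037185e-02,  1.40540144e+00,
        1.53572212e-05,  1.57080600e+00]), 'dq': array([ 0.00047814, -0.00088554,  0.00329381,  0.0005861 ,  0.00274624,
        0.00122529]), 'joint_efforts': array([-1.61755201e-03, -4.36907172e+01,  3.53606522e+01,  1.36335523e-02,
       -5.14612566e-05,  1.73892335e-06]), 'eef_pos': array([ 5.24632265e-01, -3.96545666e-06,  2.30605062e-01]), 'orientation': array([ 7.07115754e-01,  7.07097445e-01, -5.01501846e-04, -5.12364352e-04]), 'force': array([ 0.35017512, -0.1465909 ,  0.20810196]), 'ft_torque': array([ 0.0082628 , -0.00696466, -0.01130961]), 'grip_force': 0.0, 'opening': 1.0002816763978957}
0.0187
```

View pics/scene0.png

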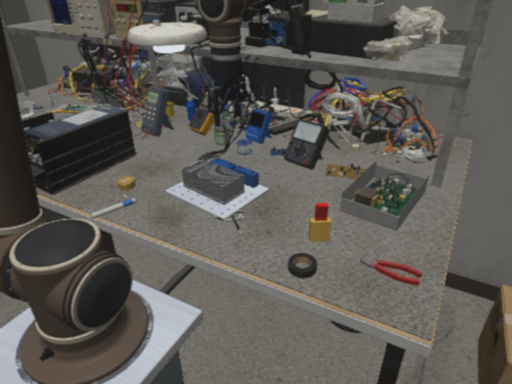

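View pics/side0.png

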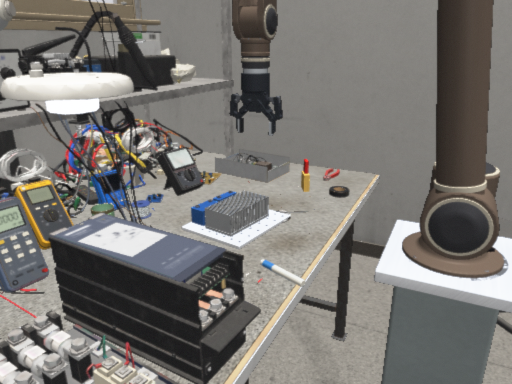

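The scene view shows the jig at about (217,190), the heat sink in front of the blue stops, and the spacer's red grip at about (321,211). The tape is at (302,265), the cutters at (395,270) and the tin at (126,183). In the side view, the grip is at (306,165) and the stops at (215,210).

Run:
```python
from h import *
import pickle
fs=pickle.load(open('f0.pkl','rb'));f=fs['scene'];g=fs['side']
print('grip top',onz(f,321,205,.105),onz(g,306.5,160,.105))
print('foot',onz(f,319,241,0))
for p in[(167,190),(222,214),(268,186),(210,165)]:print('jig',onz(f,*p,.01))
print('tape',onz(f,302,265,.018)); print('sink top',[onz(f,*p,.07).round(3) for p in[(183,165),(243,180)]])
a=cv2.resize(f['image'][140:230,150:340,::-1],None,fx=4,fy=4,interpolation=2)
cv2.imwrite('pics/z1.png',a)
```

```text
grip top [ 0.46931428 -0.28357494  0.105     ] [ 0.47210385 -0.28043838  0.105     ]
foot [ 0.46773555 -0.2870582   0.        ]
jig [0.47322483 0.19949697 0.01      ]
jig [ 0.44306987 -0.01632009  0.01      ]
jig [ 0.63468484 -0.05783731  0.01      ]
jig [0.66837469 0.17797792 0.01      ]
tape [ 0.3472981  -0.29171074  0.018     ]
sink top [array([0.536, 0.18 , 0.07 ]), array([ 0.541, -0.027,  0.07 ])]
```

View pics/z1.png

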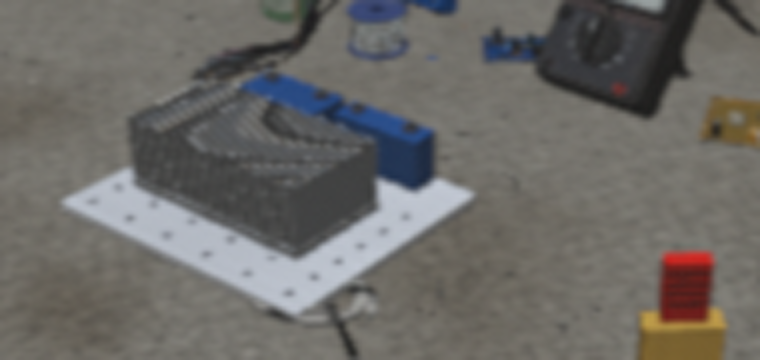

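Run:
```python
from h import *
f=snap('wrist','w1');print(f['fx'],f['xyz'],R.from_quat(f['orientation']).as_matrix().round(3).tolist())
```

```text
268.9421452617924 [0.52392258 0.06693855 0.37250998] [[1.0, 0.0, -0.002], [-0.0, -0.963, -0.27], [-0.002, 0.27, -0.963]]
```

View pics/w1.png

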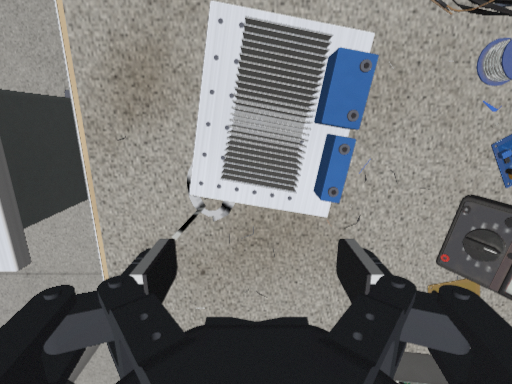

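The wrist view shows the whole jig. The shallower stop is the right-hand (-y) one at about (335,168), and the deeper one is at (346,88). The plate corners are near (211,2), (373,32), (328,216) and (190,195).

```bash
cat >> h.py <<'E'
def rect(mask):
    c=max(cv2.findContours(mask.astype(np.uint8),0,2)[0],key=cv2.contourArea);return c
E
python3 - <<'E'
from h import *
im=cv2.imread('pics/w1.png'); f=grab_frame('wrist')
hsv=cv2.cvtColor(im,cv2.COLOR_BGR2HSV)
P=[(211,2),(373,32),(328,216),(190,195)]
Q=np.array([onz(f,*p,.01)[:2] for p in P]);print(Q.round(3));c0=Q.mean(0);print('c',c0)
e=(Q[0]-Q[3]+Q[1]-Q[2]);print('len',np.linalg.norm(Q[0]-Q[3]),np.linalg.norm(Q[1]-Q[2]),np.linalg.norm(Q[0]-Q[1]),np.linalg.norm(Q[3]-Q[2]));yaw=np.arctan2(-e[0],e[1]);print('yaw',yaw)
m=((hsv[...,0]>100)&(hsv[...,0]<125)&(hsv[...,1]>150)&(hsv[...,2]>60)).astype(np.uint8)
m=cv2.morphologyEx(m,cv2.MORPH_CLOSE,np.ones((5,5)));m[:,390:]=0;m[225:]=0
for c in cv2.findContours(m,0,2)[0]:
    if cv2.contourArea(c)>300:
        h=cv2.approxPolyDP(cv2.convexHull(c),4,True)[:,0];print(h.tolist(),[onz(f,*map(float,p),.055)[:2].round(3).tolist() for p in h])
for p in[(247,19),(329,35),(296,190),(221,182)]:print('sink',p,onz(f,*p,.07)[:2].round(4))
E
```

```text
[[ 0.471  0.2  ]
 [ 0.663  0.169]
 [ 0.626 -0.064]
 [ 0.431 -0.033]]
c [0.54743733 0.06807388]
len 0.2366395315570687 0.2361116093613795 0.19473219606970957 0.19767703790970914
yaw -0.16368237430230068
[[327, 135], [354, 139], [338, 201], [322, 199], [314, 190]] [[0.605, 0.051], [0.636, 0.047], [0.624, -0.028], [0.604, -0.026], [0.594, -0.014]]
[[339, 48], [377, 55], [357, 128], [315, 121], [328, 60]] [[0.611, 0.141], [0.652, 0.135], [0.639, 0.059], [0.59, 0.067], [0.6, 0.13]]
sink (247, 19) [0.5143 0.1637]
sink (329, 35) [0.5962 0.1496]
sink (296, 190) [ 0.5695 -0.0104]
sink (221, 182) [ 0.4828 -0.0009]
```

```bash
python3 -m jog '[[-45,-8,0,0,0,0,85],[-45,-8,0,0,0,0,85],[-45,-8,0,0,0,0,85],[-45,-8,0,0,0,0,85],[-45,-8,0,0,0,0,85],[-45,-8,0,0,0,0,85],[-40,-7,0,0,0,0,85],[0,0,0,0,0,0,85]]'
python3 - <<'E'
from h import *
f=snap('wrist','w2');print(f['xyz'],telemetry.sense()['eef_pos'])
im=cv2.imread('pics/w2.png');hsv=cv2.cvtColor(im,cv2.COLOR_BGR2HSV)
for nm,m,z in[('red',((hsv[...,0]<6)|(hsv[...,0]>174))&(hsv[...,1]>150)&(hsv[...,2]>70),.105),('brass',(hsv[...,0]>12)&(hsv[...,0]<28)&(hsv[...,1]>120)&(hsv[...,2]>80),.06)]:
  for c in cv2.findContours(m.astype(np.uint8),0,2)[0]:
    if cv2.contourArea(c)>80:
        h=cv2.approxPolyDP(cv2.convexHull(c),2.5,True)[:,0];print(nm,h.tolist(),[onz(f,*map(float,p),z)[:2].round(3).tolist() for p in h])
E
```

```text
time: 1.2
eef_pos: [0.4692, -0.3123, 0.2306]
orientation: [0.708, 0.706, -0.0, -0.0]
force: [-0.6, 0.1, 0.1]
opening: 0.995
grip_force: 0.0
[ 0.4686974  -0.24533361  0.37248749] [ 0.46948501 -0.31089836  0.23072999]
red [[259, 144], [273, 168], [266, 175], [252, 154], [252, 148]] [[0.471, -0.267], [0.485, -0.291], [0.478, -0.298], [0.464, -0.277], [0.464, -0.271]]
brass [[448, 252], [446, 260], [435, 256], [440, 249]] [[0.713, -0.408], [0.713, -0.419], [0.697, -0.413], [0.702, -0.404]]
brass [[256, 133], [278, 168], [272, 173], [245, 142]] [[0.468, -0.259], [0.494, -0.299], [0.487, -0.305], [0.455, -0.269]]
```

View pics/w2.png

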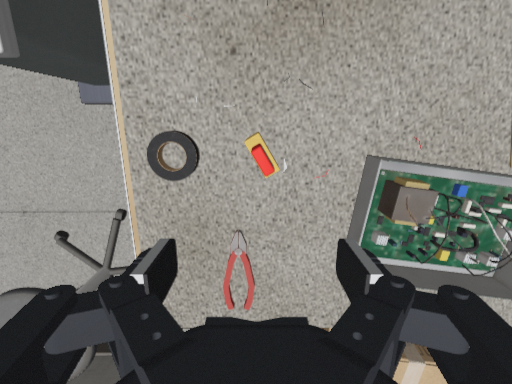

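The wrist view shows the spacer at about (262,156), turned about 0.57 rad, with its grip clear of the tape (172,155) and the cutters (239,270). I'll align above it and take a close look.

```bash
python3 -m jog '[[29,5,0,0,0,0,85],[0,0,20,0,0,-0.1425,85],[0,0,20,0,0,-0.1425,85],[0,0,20,0,0,-0.1425,85],[0,0,20,0,0,-0.1425,85],[0,0,10,0,0,0,85],[0,0,0,0,0,0,85],[0,0,0,0,0,0,85]]'
cat > sp.py <<'E'
from h import *
import sys
f=snap('wrist',sys.argv[1]);s=telemetry.sense();print(s['eef_pos'],R.from_quat(s['orientation']).as_matrix()[:,1].round(3))
im=cv2.imread(f'pics/{sys.argv[1]}.png');hsv=cv2.cvtColor(im,cv2.COLOR_BGR2HSV)
for nm,m in[('red',((hsv[...,0]<6)|(hsv[...,0]>174))&(hsv[...,1]>150)&(hsv[...,2]>70))]:
  for c in cv2.findContours(m.astype(np.uint8),0,2)[0]:
    if cv2.contourArea(c)>300:
        b=cv2.boxPoints(cv2.minAreaRect(c));h=cv2.approxPolyDP(cv2.convexHull(c),2.5,True)[:,0];print(h.tolist());print([onz(f,*map(float,p),.105)[:2].round(4).tolist() for p in h]);print('box',b.round(0).tolist(),[onz(f,*map(float,p),.105)[:2].round(4).tolist() for p in b])
E
python3 sp.py w3
```

```text
time: 2.25
eef_pos: [0.4754, -0.2809, 0.1421]
orientation: [0.48, 0.877, 0.0, 0.001]
force: [-0.5, 0.6, 0.2]
opening: 0.996
grip_force: 0.0
[ 0.4754811  -0.28107337  0.14225046] [0.842 0.539 0.001]
[[258, 189], [262, 196], [261, 240], [247, 240], [250, 189]]
[[0.463, -0.2621], [0.468, -0.2648], [0.4854, -0.293], [0.4768, -0.2985], [0.4583, -0.2651]]
box [[246.0, 240.0], [247.0, 189.0], [263.0, 189.0], [261.0, 241.0]] [[0.476, -0.299], [0.4567, -0.2658], [0.4661, -0.2603], [0.4859, -0.2932]]
```

View pics/w3.png

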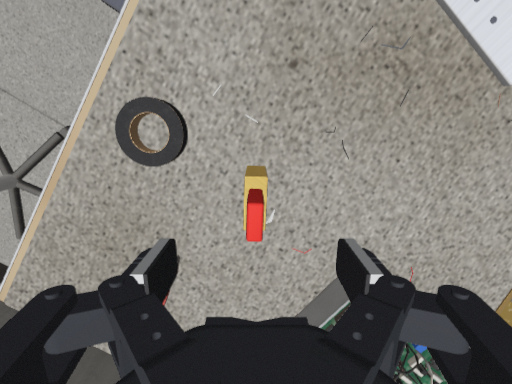

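The close view shows the red grip at (255,215), upright between the fingers and aligned with the tool. I'll descend, grip and lift.

```bash
python3 -m jog '[[0,-2,25,0,0,0,85],[0,0,25,0,0,0,85],[0,0,24,0,0,0,85],[0,0,0,0,0,0,85],[0,0,0,0,0,0,0],[0,0,0,0,0,0,0],[0,0,0,0,0,0,0],[0,0,0,0,0,0,0]]'
python3 -m jog '[[0,0,0,0,0,0,0],[0,0,0,0,0,0,0],[0,0,-5,0,0,0,0],[0,0,-20,0,0,0,0],[0,0,-25,0,0,0,0],[0,0,-25,0,0,0,0],[0,0,-25,0,0,0,0],[0,0,0,0,0,0,0]]'
```

```text
time: 3.3
eef_pos: [0.4736, -0.2822, 0.0678]
orientation: [0.48, 0.877, 0.0, 0.0]
force: [2.0, 2.5, -1.1]
opening: 0.141
grip_force: 7.4
time: 4.3
eef_pos: [0.4742, -0.2826, 0.1688]
orientation: [0.48, 0.877, -0.0, 0.001]
force: [0.2, -0.6, -3.1]
opening: 0.134
grip_force: 58.7
```

```bash
python3 -m jog '[[0,0,-5,0,0,0.1825,0],[0,0,-5,0,0,0.1825,0],[0,0,0,0,0,0.1825,0],[0,0,0,0,0,0.1825,0],[45,10,0,0,0,0,0],[45,10,0,0,0,0,0],[45,10,0,0,0,0,0],[45,10,0,0,0,0,0]]'
python3 -m jog '[[45,10,0,0,0,0,0],[45,10,0,0,0,0,0],[43,11,0,0,0,0,0],[0,0,0,0,0,0,0],[0,0,0,0,0,0,0],[0,0,0,0,0,0,0],[0,0,0,0,0,0,0],[0,0,0,0,0,0,0]]'
python3 - <<'E'
from h import *
f=snap('wrist','w4');s=telemetry.sense();print(s['eef_pos'],R.from_quat(s['orientation']).as_matrix()[:,1].round(3))
E
```

```text
time: 5.3
eef_pos: [0.5412, -0.1093, 0.1754]
orientation: [0.761, 0.648, -0.001, -0.001]
force: [0.8, -0.4, -1.4]
opening: 0.13
grip_force: 58.5
time: 6.3
eef_pos: [0.5931, 0.0149, 0.1774]
orientation: [0.762, 0.648, 0.0, 0.0]
force: [0.9, 0.5, -1.6]
opening: 0.135
grip_force: 58.7
[0.59320469 0.01507144 0.17748154] [ 0.987 -0.16   0.   ]
```

View pics/w4.png

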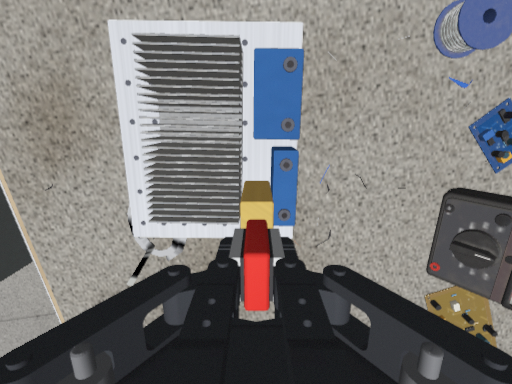

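The hover view shows the sink's rear top edge at column 242 and the shallow stop's front edge at about column 272, rows 147-225. The brass body is at columns 241-272, between them. I'll compute the offsets in tool axes.

```bash
python3 - <<'E'
from h import *
f=grab_frame('wrist');s=telemetry.sense();T=R.from_quat(s['orientation']).as_matrix();p0=s['eef_pos']
def t(n,u,v,z):print(n,((onz(f,u,v,z)-p0)@T*1000).round(1)[:2])
for v in(45,130,215):t('sink rear',242,v,.07)
t('sink front',135,45,.07);t('sink front',152,222,.07)
im=cv2.imread('pics/w4.png')
hsv=cv2.cvtColor(im,cv2.COLOR_BGR2HSV)
m=((hsv[...,0]>100)&(hsv[...,0]<125)&(hsv[...,1]>150)&(hsv[...,2]>60))
for v in(70,120,160,180,215):
    c=np.where(m[v,200:330])[0]+200;b=im[v,230:285,2]; print(v,c.min(),c.max(),np.where(im[v,200:300].min(1)>150)[0].tolist()[:1]);t('stop f',float(c.min()),v,.055);t('stop r',float(c.max()),v,.055)
t('stop top y+',285,147,.055);t('stop top y-',285,225,.055);
t('jig',110,22,.01);t('jig',302,22,.01)
E
python3 -c "
import cv2;a=cv2.imread('pics/w4.png')[130:320,190:330];cv2.imwrite('pics/z4.png',cv2.resize(a,None,fx=3,fy=3,interpolation=2))"
```

```text
sink rear [127.4 -12.7]
sink rear [ 58.7 -13.7]
sink rear [-22.4 -14.9]
sink front [ 127.4 -101.7]
sink front [ -29.7 -104. ]
70 254 301 [0]
stop f [110.8  -2.9]
stop r [110.8  39.6]
120 254 299 [3]
stop f [67.4 -3. ]
stop r [67.4 39.6]
160 272 297 [41]
stop f [29.6 14.6]
stop r [29.5 39.2]
180 271 296 [42]
stop f [ 9.5 13.9]
stop r [ 9.4 39. ]
215 274 294 []
stop f [-27.8  17.6]
stop r [-27.8  38.4]
stop top y+ [42.2 27.1]
stop top y- [-38.9  29.4]
jig [ 162.9 -148.7]
jig [162.9  45.4]
```

View pics/z4.png

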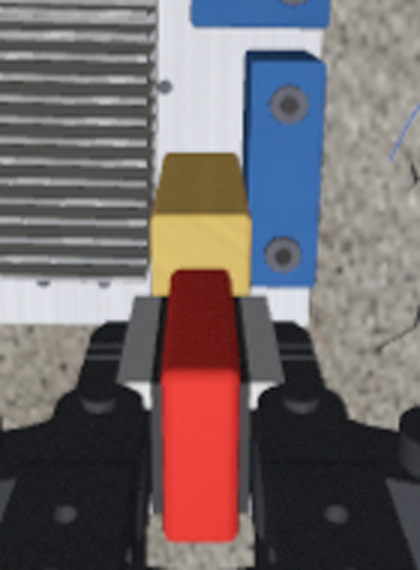

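```bash
python3 -m jog '[[0,0,20,0,0,0,0],[0,0,20,0,0,0,0],[0,0,0,0,0,0,0],[0,0,0,0,0,0,0],[0,0,0,0,0,0,0],[0,0,0,0,0,0,0],[0,0,0,0,0,0,0],[0,0,0,0,0,0,0]]'
python3 - <<'E'
from h import *
f=snap('wrist','w5');s=telemetry.sense();T=R.from_quat(s['orientation']).as_matrix();p0=s['eef_pos'];print(p0)
def t(n,u,v,z):print(n,u,v,((onz(f,u,v,z)-p0)@T*1000).round(1)[:2])
im=cv2.imread('pics/w5.png');hsv=cv2.cvtColor(im,cv2.COLOR_BGR2HSV)
m=(hsv[...,0]>12)&(hsv[...,0]<30)&(hsv[...,1]>100)&(hsv[...,2]>60);m[:,:200]=0;m[:,320:]=0
zt=p0[2]-.008
for v in range(150,250,6):
    c=np.where(m[v])[0]
    if len(c)>8:print(v,c.min(),c.max(),end=' ');t('top?',(c.min()+c.max())/2,v,zt)
b=((hsv[...,0]>100)&(hsv[...,0]<125)&(hsv[...,1]>150)&(hsv[...,2]>60))
for v in(20,50,70,100,120,140,160):
    c=np.where(b[v,200:340])[0]+200
    if len(c)>5:t('stop r',float(c.max()),v,.055);t('stop f',float(c.min()),v,.055)
a=cv2.resize(im[60:260,180:320],None,fx=3,fy=3,interpolation=2);cv2.imwrite('pics/z5.png',a)
E
```

```text
time: 7.4
eef_pos: [0.5933, 0.0156, 0.1374]
orientation: [0.761, 0.648, 0.0, 0.0]
force: [0.5, -0.5, -2.7]
opening: 0.132
grip_force: 58.7
[0.59328128 0.01564399 0.13735288]
186 244 268 top? 256.0 186 [30.8 -0.9]
192 243 269 top? 256.0 192 [27.3 -0.9]
198 242 272 top? 257.0 198 [23.7 -0.4]
204 240 273 top? 256.5 204 [20.  -0.6]
210 240 273 top? 256.5 210 [16.3 -0.6]
216 241 272 top? 256.5 216 [12.6 -0.6]
222 241 272 top? 256.5 222 [ 8.8 -0.6]
228 241 271 top? 256.0 228 [ 5.  -0.9]
stop r 311.0 50 [118.   40.4]
stop f 254.0 50 [118.   -2.5]
stop r 310.0 70 [104.2  40.4]
stop f 254.0 70 [104.2  -2.5]
stop r 308.0 100 [82.5 39.9]
stop f 254.0 100 [82.6 -2.6]
stop r 307.0 120 [67.4 39.9]
stop f 254.0 120 [67.4 -2.6]
stop r 305.0 140 [51.6 39.1]
stop f 253.0 140 [51.7 -3.5]
stop r 304.0 160 [35.3 39. ]
stop f 274.0 160 [35.3 14. ]
```

View pics/z5.png

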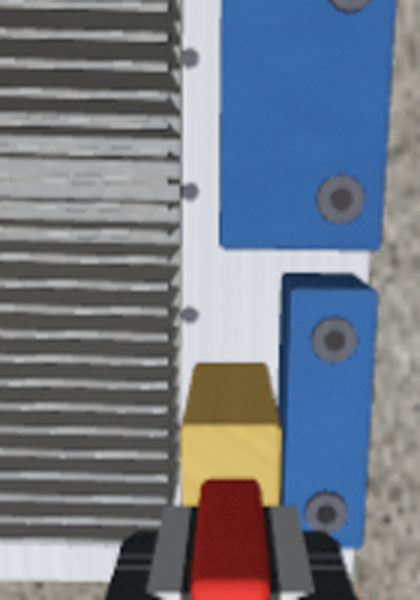

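The crop shows the spacer centred, with its bottom edge about 5 px clear of the sink on the left (x 180) and of the stop on the right (x 284). I'll lower it.

```bash
python3 -m jog '[[0,0,20,0,0,0,0],[0,0,20,0,0,0,0],[0,0,12,0,0,0,0],[0,0,4,0,0,0,0],[0,0,2,0,0,0,0],[0,0,0,0,0,0,0],[0,0,0,0,0,0,0],[0,0,0,0,0,0,0]]'
```

```text
time: 8.45
eef_pos: [0.5935, 0.0156, 0.0797]
orientation: [0.761, 0.648, 0.0, 0.0]
force: [-0.5, 0.2, -1.3]
opening: 0.134
grip_force: 58.7
```

```bash
python3 -m jog '[[0,0,1,0,0,0,0],[0,0,1,0,0,0,0],[0,0,0.5,0,0,0,0],[0,0,0,0,0,0,0],[0,0,0,0,0,0,0],[0,0,0,0,0,0,0],[0,0,0,0,0,0,0],[0,0,0,0,0,0,0]]'
```

```text
time: 9.45
eef_pos: [0.5934, 0.0157, 0.0778]
orientation: [0.761, 0.648, 0.0, 0.0]
force: [-2.0, 0.1, 5.6]
opening: 0.132
grip_force: 60.0
```

```bash
python3 -m jog '[[0,0,-0.5,0,0,0,50],[0,0,0,0,0,0,50],[0,0,0,0,0,0,50],[0,0,0,0,0,0,50],[0,0,-20,0,0,0,50],[0,0,-30,0,0,0,50],[0,0,-35,0,0,0,50],[0,0,0,0,0,0,50]]'
python3 - <<'E'
from h import *
f=snap('wrist','w6');s=telemetry.sense();T=R.from_quat(s['orientation']).as_matrix();p0=s['eef_pos'];print(p0)
def t(n,u,v,z):print(n,u,v,((onz(f,u,v,z)-p0)@T*1000).round(1)[:2])
im=cv2.imread('pics/w6.png');hsv=cv2.cvtColor(im,cv2.COLOR_BGR2HSV)
m=(hsv[...,0]>12)&(hsv[...,0]<30)&(hsv[...,1]>100)&(hsv[...,2]>60);m[:,:200]=0;m[:,320:]=0
r=((hsv[...,0]<6)|(hsv[...,0]>174))&(hsv[...,1]>150)&(hsv[...,2]>70)
for n,k,z in(('brass',m,.07),('red',r,.115)):
  for v in range(150,300,8):
    c=np.where(k[v])[0]
    if len(c)>6:t(n+str((c.min(),c.max())),(c.min()+c.max())/2,v,z)
E
```

```text
time: 10.45
eef_pos: [0.5949, 0.0156, 0.1654]
orientation: [0.761, 0.648, 0.002, 0.002]
force: [0.5, -0.5, -0.7]
opening: 0.586
grip_force: 0.0
[0.59407979 0.01562765 0.16348255]
brass(np.int64(246), np.int64(262)) 254.0 166 [28.3 -1.8]
brass(np.int64(244), np.int64(264)) 254.0 174 [21.1 -1.8]
brass(np.int64(244), np.int64(264)) 254.0 182 [13.8 -1.8]
brass(np.int64(244), np.int64(264)) 254.0 190 [ 6.3 -1.8]
red(np.int64(248), np.int64(260)) 254.0 190 [17.8 -1.5]
red(np.int64(247), np.int64(261)) 254.0 198 [11.7 -1.5]
red(np.int64(247), np.int64(261)) 254.0 206 [ 5.4 -1.5]
red(np.int64(247), np.int64(261)) 254.0 214 [-0.9 -1.6]
red(np.int64(247), np.int64(261)) 254.0 222 [-7.4 -1.6]
red(np.int64(248), np.int64(261)) 254.5 230 [-13.9  -1.2]
red(np.int64(434), np.int64(441)) 437.5 270 [-49.  146.5]
```

View pics/w6.png

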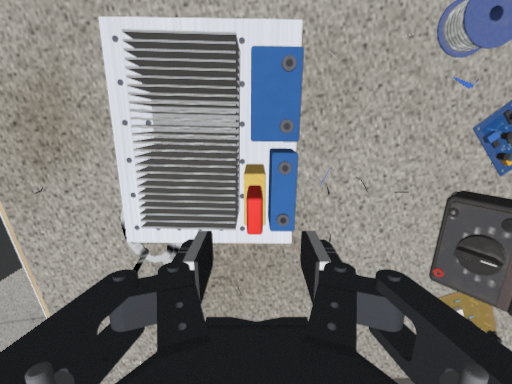

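The view shows the spacer standing free in the gap, with its grip at (254,210) and the brass at columns 244-264, square to the stops. Next I'll go to the front, turn the gripper a quarter and close the fingers.

```bash
python3 -m jog '[[12,-35,0,0,0,0,50],[12,-35,0,0,0,0,50],[12,-35,0,0,0,0,50],[12,-36,0,0,0,0,50],[0,0,0,0,0,0,0],[0,0,0,0,0,0,0],[0,0,0,0,0,0,0],[0,0,0,0,0,0,0]]'; python3 -c "
from h import *
s=telemetry.sense();print(s['joint_positions'].round(3));T=R.from_quat(s['orientation']).as_matrix();print(T[:,1]);c=np.array([.5456,.07]);Y=-.165;e=np.array([np.cos(Y),np.sin(Y)]);d=s['eef_pos'][:2]-c;print('jig',d@e,d@[-e[1],e[0]])"
```

```text
time: 11.5
eef_pos: [0.4623, 0.0851, 0.1619]
orientation: [0.762, 0.648, -0.0, -0.0]
force: [0.3, -0.6, -0.4]
opening: 0.003
grip_force: 0.0
[ 0.182  0.032 -0.294  1.245 -0.     1.914]
[ 9.87102986e-01 -1.60085962e-01 -4.24433113e-04]
jig -0.08468076134255452 0.0012142254180843451
```

```bash
python3 -m jog '[[0,0,10,0,0,-0.1745,0],[0,0,10,0,0,-0.1745,0],[0,0,10,0,0,-0.1745,0],[0,0,10,0,0,-0.1745,0],[0,0,10,0,0,-0.1745,0],[0,0,10,0,0,-0.1745,0],[0,0,10,0,0,-0.1745,0],[0,0,10,0,0,-0.1745,0]]'
python3 -m jog '[[0,0,10,0,0,-0.1745,0],[0,0,20,0,0,0,0],[0,0,20,0,0,0,0],[0,0,0,0,0,0,0],[0,0,0,0,0,0,0],[0,0,0,0,0,0,0],[0,0,0,0,0,0,0],[0,0,0,0,0,0,0]]'
cat > j.py <<'E'
from h import *
s=telemetry.sense();T=R.from_quat(s['orientation']).as_matrix();print(T[:,0].round(3));c=np.array([.5456,.07]);Y=-.165;e=np.array([np.cos(Y),np.sin(Y)]);d=s['eef_pos'][:2]-c;print('jig',d@e,d@[-e[1],e[0]],'Fpush',s['force'][:2]@e,s['force'],s['eef_pos'])
E
python3 j.py
```

```text
time: 12.5
eef_pos: [0.4621, 0.0852, 0.0818]
orientation: [0.164, 0.986, -0.0, -0.0]
force: [0.2, 0.1, -0.1]
opening: -0.004
grip_force: 0.0
time: 13.5
eef_pos: [0.4619, 0.0855, 0.0327]
orientation: [0.08, 0.997, 0.0, 0.0]
force: [-0.3, -0.4, -0.4]
opening: -0.0
grip_force: 0.0
[-0.987  0.16  -0.001]
jig -0.08508916368226432 0.0015379976891565213 Fpush -0.23454056784841287 [-0.30941272 -0.43025152 -0.37269437] [0.46191911 0.0854932  0.03265012]
```

Now I'll approach and push. Contact is expected near jig x = -58.

```bash
python3 -m jog '[[-8,0,0,0,0,0,0],[-8,0,0,0,0,0,0],[-4,0,0,0,0,0,0],[-3,0,0,0,0,0,0],[-3,0,0,0,0,0,0],[-2,0,0,0,0,0,0],[0,0,0,0,0,0,0],[0,0,0,0,0,0,0]]';python3 j.py
python3 -m jog '[[-1,0,0,0,0,0,0],[-1,0,0,0,0,0,0],[-1,0,0,0,0,0,0],[-1,0,0,0,0,0,0],[-1,0,0,0,0,0,0],[0,0,0,0,0,0,0],[0,0,0,0,0,0,0],[0,0,0,0,0,0,0]]';python3 j.py
```

```text
time: 14.5
eef_pos: [0.4891, 0.0809, 0.0321]
orientation: [0.08, 0.997, -0.0, -0.0]
force: [-2.0, -0.3, 0.1]
opening: 0.002
grip_force: 1.1
[-0.987  0.16   0.   ]
jig -0.05751460784768401 0.0014694271892853742 Fpush -1.965996734221824 [-2.03716249 -0.26482263  0.12007007] [0.48910789 0.08089638 0.03209803]
time: 15.5
eef_pos: [0.4943, 0.0803, 0.0323]
orientation: [0.08, 0.997, 0.0, 0.0]
force: [-2.6, 0.7, -1.1]
opening: 0.001
grip_force: 1.2
[-0.987  0.16  -0.   ]
jig -0.05227026557118613 0.00169545974392479 Fpush -2.647385510858985 [-2.56872042  0.69132985 -1.14563554] [0.49431813 0.08025795 0.03227434]
```

```bash
python3 -m jog '[[-0.5,0,0,0,0,0,0],[-0.5,0,0,0,0,0,0],[-0.5,0,0,0,0,0,0],[-0.5,0,0,0,0,0,0],[0,0,0,0,0,0,0],[0,0,0,0,0,0,0],[0,0,0,0,0,0,0],[0,0,0,0,0,0,0]]';python3 j.py
python3 -m jog '[[-0.5,0,0,0,0,0,0],[-0.5,0,0,0,0,0,0],[-0.5,0,0,0,0,0,0],[-0.5,0,0,0,0,0,0],[0,0,0,0,0,0,0],[0,0,0,0,0,0,0],[0,0,0,0,0,0,0],[0,0,0,0,0,0,0]]';python3 j.py
```

```text
time: 16.5
eef_pos: [0.4964, 0.0799, 0.0323]
orientation: [0.08, 0.997, -0.0, 0.0]
force: [-1.5, 0.5, -2.0]
opening: -0.002
grip_force: 1.0
[-0.987  0.16  -0.   ]
jig -0.050192233722665236 0.0016308205050870178 Fpush -1.5202146454897818 [-1.45315356  0.52843877 -1.98639093] [0.49635733 0.07985286 0.03232866]
time: 17.5
eef_pos: [0.4977, 0.0794, 0.0322]
orientation: [0.08, 0.997, -0.0, -0.0]
force: [-4.8, -0.4, 0.8]
opening: 0.005
grip_force: 2.5
[-0.987  0.16   0.001]
jig -0.04879376715253381 0.001422151290649677 Fpush -4.685342168057363 [-4.82039563 -0.42364429  0.84181802] [0.49770252 0.07941733 0.03219089]
```

```bash
python3 -m jog '[[-0.5,0,0,0,0,0,0],[-0.5,0,0,0,0,0,0],[-0.5,0,0,0,0,0,0],[-0.5,0,0,0,0,0,0],[0,0,0,0,0,0,0],[0,0,0,0,0,0,0],[0,0,0,0,0,0,0],[0,0,0,0,0,0,0]]';python3 j.py
python3 -m jog '[[-0.5,0,0,0,0,0,0],[-0.5,0,0,0,0,0,0],[0,0,0,0,0,0,0],[0,0,0,0,0,0,0],[0,0,0,0,0,0,0],[0,0,0,0,0,0,0],[0,0,0,0,0,0,0],[0,0,0,0,0,0,0]]';python3 j.py
```

```text
time: 18.5
eef_pos: [0.4978, 0.0792, 0.0322]
orientation: [0.08, 0.997, -0.0, -0.002]
force: [-12.6, 0.9, 6.4]
opening: 0.001
grip_force: 6.0
[-0.987  0.159  0.004]
jig -0.04863388629658411 0.0012723372160639971 Fpush -12.534137378941772 [-12.56513064   0.85028857   6.44657244] [0.49783563 0.07924329 0.03218212]
time: 19.5
eef_pos: [0.4978, 0.0792, 0.0322]
orientation: [0.08, 0.997, 0.0, -0.003]
force: [-15.9, 1.8, 9.2]
opening: 0.001
grip_force: 8.0
[-0.987  0.159  0.006]
jig -0.04864576684628015 0.0012580214699967676 Fpush -15.927059222352193 [-15.85151719   1.77063976   9.16943496] [0.49782156 0.07923112 0.03220234]
```

Bottomed out at about 16 N. I'll add a little push and check the fit numerically in the wrist view.

```bash
python3 -m jog '[[-0.5,0,0,0,0,0,0],[-0.5,0,0,0,0,0,0],[0,0,0,0,0,0,0],[0,0,0,0,0,0,0],[0,0,0,0,0,0,0],[0,0,0,0,0,0,0],[0,0,0,0,0,0,0],[0,0,0,0,0,0,0]]';python3 j.py
python3 - <<'E'
from h import *
c0=np.array([.5456,.07]);Y=-.162;E=np.array([[np.cos(Y),np.sin(Y)],[-np.sin(Y),np.cos(Y)]])
for cam in('wrist','scene'):
  f=snap(cam,cam+'9')
  def t(p,z):return (E@(onz(f,float(p[0]),float(p[1]),z)[:2]-c0)*1000).round(1).tolist()
  hsv=cv2.cvtColor(cv2.imread(f'pics/{cam}9.png'),cv2.COLOR_BGR2HSV);h,s,v=cv2.split(hsv)
  def go(n,m,z,a):
    for c in cv2.findContours(m.astype(np.uint8),0,2)[0]:
      if cv2.contourArea(c)>a:
        q=[t(p,z) for p in cv2.approxPolyDP(cv2.convexHull(c),2,True)[:,0]]
        if max(abs(x) for p in q for x in p)<170:print(cam,n,q)
  go('blue',(h>100)&(h<125)&(s>150)&(v>60),.055,100)
  go('red',((h<6)|(h>174))&(s>150)&(v>70),.115,30)
  go('brass',(h>12)&(h<30)&(s>100)&(v>60),.07,30)
E
```

```text
time: 20.5
eef_pos: [0.4978, 0.0792, 0.0322]
orientation: [0.08, 0.997, 0.0, -0.004]
force: [-20.1, 2.0, 12.5]
opening: -0.001
grip_force: 9.9
[-0.987  0.159  0.008]
jig -0.04870618909433665 0.0012328415685027329 Fpush -20.125418571003106 [-20.06413224   2.03217967  12.5491841 ] [0.49775782 0.0792162  0.03218533]
wrist brass [[-32.0, 102.8], [-28.2, 105.0], [-23.3, 101.9]]
scene red [[58.2, -36.3], [61.9, -63.4], [2.9, -108.5], [2.1, -87.8]]
scene brass [[62.0, -23.0], [62.5, -76.6], [-6.8, -129.0]]
```

Run:
```python
from h import *
c0=np.array([.5456,.07]);Y=-.162;E=np.array([[np.cos(Y),np.sin(Y)],[-np.sin(Y),np.cos(Y)]])
im=cv2.imread('pics/wrist9.png');f=grab_frame('wrist');print(f['xyz'],f['cx'])
print([np.round(proj(f,list(c0+E.T@np.array([x,y]))+[z])).tolist() for x,y,z in[(.095,.085,.055),(.095,-.085,.055),(.05,.085,.07),(.05,-.085,.07),(-.04,.085,.07),(-.04,-.085,.07),(-.1,.12,.01),(-.1,-.12,.01)]])
L=cv2.createLineSegmentDetector().detect(cv2.cvtColor(im,6))[0][:,0]
for x1,y1,x2,y2 in L:
    if np.hypot(x1-x2,y1-y2)<45 or y1>300: continue
    o=[]
    for z in(.01,.055,.07):
        a,b=[E@(onz(f,*p,z)[:2]-c0)*1000 for p in((x1,y1),(x2,y2))]
        d=b-a;o.append((z,a.round(1).tolist(),b.round(1).tolist(),round(float(np.arctan(-d[0]/d[1])),3)))
    if abs(o[0][3])<.1: print([round(float(k)) for k in(x1,y1,x2,y2)],o)
```

```text
[0.43075292 0.08878953 0.17461145] 256.3197429671718
[[390.0, 469.0], [122.0, 468.0], [414.0, 445.0], [98.0, 444.0], [445.0, 300.0], [67.0, 299.0], [454.0, 152.0], [59.0, 151.0]]
[354, 155, 63, 151] [(0.01, [-97.7, 59.6], [-99.7, -117.5], -0.012), (0.055, [-102.8, 43.3], [-104.3, -85.3], -0.012), (0.07, [-104.5, 37.9], [-105.8, -74.6], -0.012)]
[141, 243, 228, 244] [(0.01, [-39.0, -77.1], [-38.4, -18.8], -0.011), (0.055, [-60.2, -56.0], [-59.7, -13.7], -0.011), (0.07, [-67.2, -49.0], [-66.8, -11.9], -0.011)]
[284, 245, 393, 246] [(0.01, [-38.0, 18.7], [-37.4, 91.3], -0.008), (0.055, [-59.4, 13.6], [-59.0, 66.3], -0.008), (0.07, [-66.6, 11.9], [-66.2, 58.0], -0.008)]
[448, 156, 356, 155] [(0.01, [-97.3, 116.7], [-97.8, 60.3], -0.009), (0.055, [-102.5, 84.8], [-102.9, 43.8], -0.009), (0.07, [-104.2, 74.2], [-104.6, 38.3], -0.009)]
[227, 248, 139, 247] [(0.01, [-35.6, -19.7], [-36.1, -78.2], -0.009), (0.055, [-57.7, -14.3], [-58.0, -56.8], -0.009), (0.07, [-65.0, -12.5], [-65.3, -49.7], -0.009)]
```

The plate's front edge and the foot of the sink measure 60.3 mm apart (60 when home) and parallel within 0.002 rad, so the sink is flush and square. The push is holding at about 20 N.

```bash
python3 -c "
from h import *
print(telemetry.sense()['force']);print(job.hand_in())"
```

```text
[-20.06945893   3.51873057  12.90962945]
the job is handed in; nothing more can be done
None
```

The job is handed in: the spacer stands released in the gap at the shallower stop, and the heat sink measures home and square (60.3 mm against 60, within about 0.002 rad) with the fingers still pressing at about 20 N; the spacer's fit on its stop is inferred from that, not seen, and I had no verdict back.

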